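# Stand the fallen toy on the test pad and hold the test lever at its third click

## Robot

A 6-joint arm with a two-finger parallel gripper is mounted at the origin on the work surface. World frame = base frame: x ahead of the robot, y to its left, z up, the work surface at z = 0. Lengths are in m, angles in degrees, forces in N, time in s.
With the tool pointing down it reaches from about 0.4 to 0.825 m from the base axis. Payload 7 kg.
Tool frame: the origin (TCP) lies at the very end of the fingers, on their centre line; the grasp point (between the pads) lies 19 mm behind it (ctrl.hold_point_z is the distance from the TCP to the grasp point, in m); z points along the fingers, y is the line along which they close (so a half turn about z gives the same grasp; the last joint's range is limited). The gripper opens to 88 mm and grips with 3 to 60 N. Pads are 19 mm wide; open, the fingers measure 130 mm over their backs; the gripper's body (78 mm by 193 mm) begins 47 mm behind the grasp point.
Start: joints at [85.835, 20.546, 0.682, 0, -70.136, -16.507], TCP at [0.238, 0.632, 0.227] pointing down, gripper open.
Joint ranges: [-176.03, 176.03], [-82.01, 121.73], [-58.28, 71.71], [-173.87, 95.51], [-174.79, -0.11], [-173.66, 173.66]. Speed limits (degrees/s): [136.94, 136.94, 172.46, 180, 180, 180].

## Interface

Orientations are given as [roll, pitch, yaw] about the fixed x, y, z axes, in that order (R = Rz(yaw) Ry(pitch) Rx(roll)).
In Python, from plant import sensors, viewer, workorder, ctrl gives the robot as it stands.
- The arm moves only by the shell command python3 -m pendant 'ROWS'. ROWS is JSON, a list of rows, each a list of 3 entries, a list of its own where there are three numbers: the opening, from -1 (shut) to 1 (fully open), so that 0 is half open, then the shift along the tool's x, y, z in m, then the turn, a rotation vector about the tool's x, y, z in degrees. A call has 1 to 10 rows; each row is the pose to reach, as a shift and turn from the pose commanded when the call began, along the tool's axes at that moment; what a row does not reach only later rows make up. A row lasts 1/12 s, in which the tool goes at most 41.7 mm and 7.16 degrees, less where a joint would pass 70% of its speed; a pose out of reach is approached as far as the arm can. A call with a gripper value outside its range is refused whole. The fingers move at their own pace and stop on an object; the grip force is fixed at half the most. Time passes only in rows, so rows that repeat a pose let the fingers close. It gives the time, the measured TCP pose, the force, the opening and the grip force at its end, in the units of the state.
- sensors.get_obs(): the state, without advancing time (a new reading comes with each control period).
- viewer.snapshot(name): name is "scene" or "top" or "wrist"; returns the picture (400x640x3 uint8, red, green, blue); there is no depth.
- viewer.camera_params(name): a dict with "fx", "fy", "cx", "cy" (pixels), "extrinsics" (4x4, takes a point from world to camera coordinates). Camera axes: x right, y up, looking along -z (the intrinsics and any distortion apply to the point x, -y, -z); pixel columns grow to the right and rows downward; lengths in m; the calibration is good to about 2 mm. The wrist camera is an equidistant fisheye: a pixel r from the principal point sees the ray r / f radians off the axis. A picture is of the moment at which its call begins: read the wrist's pose just before it. camera_params takes no time and is no camera call; for the wrist camera it gives the pose at the moment of the call.
- workorder.close_job(): hands the job in; it is judged then, once.
The state is a dict: "clock": time; "joint_pos": joint angles; "qvel": joint speeds; "tau": joint torques, N m; "tool_pos": TCP position; "orientation": TCP orientation; "force": force on the tool from outside, world axes, zero at the start; "moment": the same for the moment, N m; "opening": finger opening in m; "gripper_force": force on a finger pad.
Only numpy, scipy, OpenCV 4.12 (cv2) and the standard library are available. Lean on these libraries where they do the work, as an engineer would, in place of code of your own. Each camera call takes 0.05 s, during which the arm holds its last target. There are 200 camera calls.

## Task

Pick up the toy that has fallen over and stand it upright on its flat foot in the middle of the round plate of the test pad, and let go of it. Then press the spring-loaded lever of the grey switch box down past its first two clicks to the third and keep it there: it springs back when released, so finish while still holding it down, with the toy standing on the pad. Leave the other toy, the tape roll and the screwdriver where they are.

Things in the scene. Friction and masses are not known exactly. Their poses are not given: they have to be found in the camera images.
- toy_center (a point): Centre of the fallen toy, the only toy lying on the bare bench: blue, rocket-shaped, 130 mm long, 0.11 to 0.23 kg; square flat-sided body 42 x 42 mm for the 98 mm next to its flat foot, then a round tapered nose. 65 mm from foot and nose tip; own z runs from foot to nose (up when upright). It starts lying level on a flat side, speaker holes (own +x) up, nose mostly to the robot's left.
- toy_foot (a point): Centre of the foot of the fallen toy (its flat end face), same axes as toy_center, 65 mm from it along -z.
- toy: The fallen toy itself; its origin is the centre of its foot, axes as toy_center.
- pad_top (a point): Centre of the upper face of the test pad: a fixed flat black block, 130 x 130 mm and 18 mm high, with a bright round metal plate of 90 mm diameter set flush in the middle of its top. z points up. It stands to the left or to the right of the fallen toy, the switch box on the other side.
- paddle_top (a point): Centre of the top of the lever's black press paddle, 50 mm long (own x, outwards from the box), 36 mm wide, 14 mm thick. It sticks out of a slot in the far side of a fixed grey switch box, 80 x 80 mm and 130 mm high, whose upright axis is 81 mm from here along own -x. 110 mm above the bench at rest, it goes straight down when pressed; free space above it.
- lever (a joint): Travel of the lever in m, straight down: 0 at rest, clicks (shallow detents, white ticks beside the slot) at 0.012, 0.024 and 0.036, end stop at 0.038. A spring always returns it to 0 when let go: it pushes back with 3 to 5 N near the top, up to about 10 N at the humps between clicks, and 6 to 14 N around the third click.
- toy_up_center (a point): Centre of another toy of the same shape, standing upright on the bench farther away; leave it alone.
- tape: Roll of clear tape lying flat, 90 mm across and 22 mm high, origin at the centre of its underside; leave it alone.
- driver: Screwdriver lying on the bench; leave it alone.
Not all that is in view belongs to the job. There is more than one size of the part that bears paddle_top; the job needs the middle-sized.

How it is judged (in metres and radians):
On the way, in this order (a step that is already met when the one before it is completed fails the run):
1. the fallen toy stands upright on the middle of the pad, let go and at rest (angle between toy_foot's own z axis and vertical below 0.12 rad and horizontal distance between toy_foot and pad_top below 0.03 m and z of toy_foot in the frame of pad_top between -0.004 and 0.005 m and linear speed of toy below 0.03 m/s and contact force between each of the fingers, the arm and toy below 0.2 N and value of joint lever below 0.006 m), for 0.3 s.
2. the robot holds the lever down at its third click (value of joint lever above 0.0325 m and contact force between any of the fingers, the arm and lever above 3 N), for 0.5 s.
At the end, for the whole second after the job is handed in: The toy stands upright (within 7 degrees) on the pad, its foot within 30 mm of the plate's centre, untouched and at rest; the lever is past 32.5 mm, at its third click, and the robot is pressing it with more than 3 N through the last second (all of step 2 and angle between toy_foot's own z axis and vertical below 0.12 rad and horizontal distance between toy_foot and pad_top below 0.03 m and z of toy_foot in the frame of pad_top between -0.004 and 0.005 m and linear speed of toy below 0.03 m/s and contact force between each of the fingers, the arm and toy below 0.2 N and velocity of joint lever below 0.01 m/s and contact force between lever and toy below 0.1 N); the arm keeps its last pose, push and grip.
It fails at once if the standing toy, the tape roll or the screwdriver is shifted by more than 25 mm or the standing toy is tipped (distance of any of toy_up_center, tape, driver from where it was at the start of the episode above 0.025 m or angle between toy_up_center's own z axis and vertical above 0.3 rad).
It also fails if it takes over 67 s, if anything falls off the work surface, if the arm or the gripper's body presses on something with over 40 N, if the wrist force passes 120 N, or if a joint passes its speed limit or range.

## Working session

There is one attempt and no reset: what is moved stays moved. The work goes in short steps, Python scripts to look and compute and a shell command to move; the robot and the scene stay as the last step left them, time stands still between calls to the robot, and variables do not carry over. Pictures are saved under pics/ and viewed, at most 10 in all, crops included, and the job is handed in when it is done.

```bash
mkdir -p pics; ls
cat > h.py <<'E'
import numpy as np, cv2
from plant import sensors, viewer, workorder, ctrl
from scipy.spatial.transform import Rotation as R
def snap(n,f):
    P=viewer.camera_params(n); im=viewer.snapshot(n); cv2.imwrite(f,im[...,::-1]); return im,P
def ray(P,u,v,fish=False):
    E=np.array(P["extrinsics"]); x=(u-P["cx"])/P["fx"]; y=(v-P["cy"])/P["fy"]
    if fish:
        r=np.hypot(x,y); s=np.sin(r)/r if r>1e-9 else 1; d=np.array([x*s,-y*s,-np.cos(r)])
    else: d=np.array([x,-y,-1])
    return -E[:3,:3].T@E[:3,3], E[:3,:3].T@d
def onz(P,u,v,z,fish=False):
    o,d=ray(P,u,v,fish); return o+d*(z-o[2])/d[2]
def proj(P,p,fish=False):
    E=np.array(P["extrinsics"]); c=E[:3,:3]@np.array(p)+E[:3,3]; x,y,z=c[0],-c[1],-c[2]
    if fish:
        r=np.hypot(x,y); k=np.arctan2(r,z)/r; return P["cx"]+P["fx"]*x*k, P["cy"]+P["fy"]*y*k
    return P["cx"]+P["fx"]*x/z, P["cy"]+P["fy"]*y/z
E
python3 - <<'E'
from h import *
for n in ["scene","top"]:
    im,P=snap(n,f"pics/{n}0.png"); print(n,{k:np.round(v,3).tolist() for k,v in P.items() if not isinstance(v,str)})
    o=ray(P,320,200)[0];print(o)
s=sensors.get_obs();print(s)
E
```

```text
pics
scene {'fx': 401.316, 'fy': 401.316, 'cx': 322.647, 'cy': 196.609, 'extrinsics': [[-0.397, 0.918, 0.011, 0.162], [-0.723, -0.321, 0.612, 0.291], [0.565, 0.235, 0.791, -1.342], [0.0, 0.0, 0.0, 1.0]]}
[1.03299906 0.25999048 0.8815567 ]
top {'fx': 398.756, 'fy': 398.756, 'cx': 319.334, 'cy': 198.216, 'extrinsics': [[-0.014, -1.0, -0.014, 0.035], [0.981, -0.016, 0.195, -0.487], [-0.195, -0.011, 0.981, -1.302], [0.0, 0.0, 0.0, 1.0]]}
[0.22401155 0.0132118  1.37191281]
{'clock': 0.1, 'joint_pos': array([ 8.58346227e+01,  2.05889380e+01,  6.40550280e-01, -1.69899017e-02,
       -7.01375598e+01, -1.65058882e+01]), 'qvel': array([-0.04700519, -0.05335059,  0.11041677, -0.02772146,  0.03952831,
       -0.07043662]), 'tau': array([-2.03679003e-03, -5.84160805e+01,  2.93752563e+01,  7.01555505e+00,
        1.01738196e-02, -5.52959568e-05]), 'tool_pos': array([0.23816573, 0.63112467, 0.2257122 ]), 'orientation': array([ 1.79913056e+02, -9.10671915e-03, -2.06770431e+01]), 'force': array([ 0.30461625, -0.23797311,  0.51836469]), 'moment': array([0.03895014, 0.01851828, 0.03678111]), 'gripper_force': 0.0, 'opening': 0.08775949852935738}
```

View pics/scene0.png

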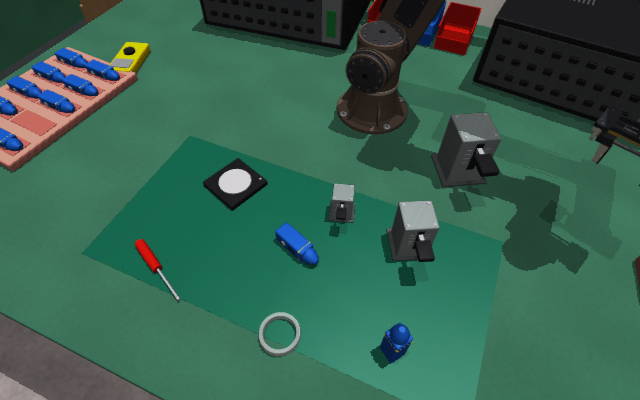

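View pics/top0.png

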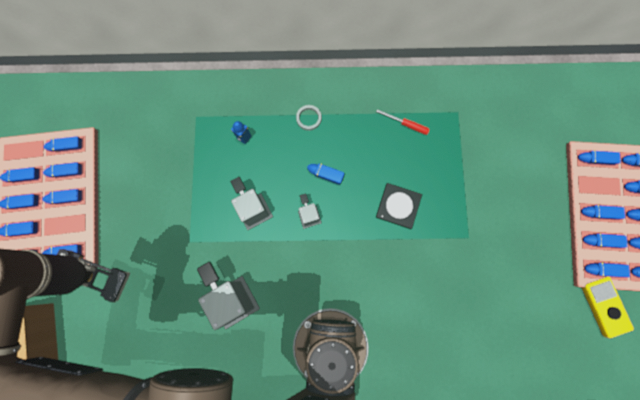

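Scene: the fallen toy is at top (326,173); the blue toys in the trays at the left and right edges and the standing toy at (240,131) look the same but aren't lying on the bare bench. There are three switch boxes: small (308,210), medium (250,205) and large (226,305). I'll take the medium one and check its size. The pad is at (400,205), the tape at (309,117) and the screwdriver at (403,123).

```bash
cat > m.py <<'E'
from h import *
P=viewer.camera_params("top"); S=viewer.camera_params("scene")
im=cv2.imread("pics/top0.png"); hsv=cv2.cvtColor(im,cv2.COLOR_BGR2HSV)
sc=cv2.imread("pics/scene0.png"); hs=cv2.cvtColor(sc,cv2.COLOR_BGR2HSV)
def blob(m,x0,y0,x1,y1):
    k=np.zeros(m.shape,np.uint8); k[y0:y1,x0:x1]=m[y0:y1,x0:x1]
    c=max(cv2.findContours(k,cv2.RETR_EXTERNAL,cv2.CHAIN_APPROX_NONE)[0],key=cv2.contourArea); return c
for nm,h,Q,box,boxp,boxb in [("top",hsv,P,(295,150,360,195),(380,185,420,225),(225,185,275,230)),("scene",hs,S,(265,215,325,275),(212,160,258,200),(395,195,440,240))]:
    blue=cv2.inRange(h,(105,120,50),(125,255,255)); c=blob(blue,*box)
    r=cv2.minAreaRect(c); print(nm,"toy rect",r)
    b=cv2.boxPoints(r); w=np.array([onz(Q,u,v,.021)[:2] for u,v in b]); print(np.round(w,3).tolist(),"c",w.mean(0))
    wh=cv2.inRange(h,(0,0,165),(180,50,255)); c=blob(wh,*boxp); e=cv2.fitEllipse(c); print(" pad",e,onz(Q,*e[0],.018))
    g=cv2.inRange(h,(0,0,135),(180,40,255)); c=blob(g,*boxb); r=cv2.minAreaRect(c); print(" box",r); b=cv2.boxPoints(r)
    print(np.round([onz(Q,u,v,.13)[:2] for u,v in b],3).tolist(), onz(Q,*r[0],.13))
a=cv2.resize(im[95:245,190:440],(750,450),interpolation=cv2.INTER_CUBIC)
b=cv2.resize(sc[180:280,260:450],(570,300),interpolation=cv2.INTER_CUBIC)
cv2.imwrite("pics/c1.png",a); cv2.imwrite("pics/c2.png",b)
E
python3 m.py
```

```text
top toy rect ((330.5328369140625, 174.28465270996094), (23.922012329101562, 11.790135383605957), 19.98310661315918)
[[0.573, 0.035], [0.613, 0.02], [0.582, -0.058], [0.542, -0.043]] c [ 0.57744095 -0.01166322]
 pad ((399.0104064941406, 204.9462127685547), (25.104421615600586, 26.027664184570312), 110.03821563720703) [ 0.46524814 -0.24523338  0.018     ]
 box ((246.50003051757812, 203.0), (28.174457550048828, 25.043960571289062), 63.43495178222656)
[[0.483, 0.315], [0.518, 0.244], [0.436, 0.203], [0.401, 0.273]] [0.45932417 0.25886328 0.13      ]
scene toy rect ((297.5962219238281, 244.789794921875), (51.75871276855469, 20.030914306640625), 43.02506637573242)
[[0.581, -0.065], [0.527, -0.054], [0.583, 0.077], [0.632, 0.063]] c [0.58073289 0.00538682]
 pad ((234.30738830566406, 180.62681579589844), (22.7766170501709, 31.478742599487305), 78.00175476074219) [ 0.46429867 -0.24536968  0.018     ]
 box ((418.9425354003906, 214.63719177246094), (27.738422393798828, 36.51892852783203), 86.18592071533203)
[[0.437, 0.209], [0.395, 0.285], [0.471, 0.308], [0.51, 0.235]] [0.45442987 0.25939791 0.13      ]
```

View pics/c1.png

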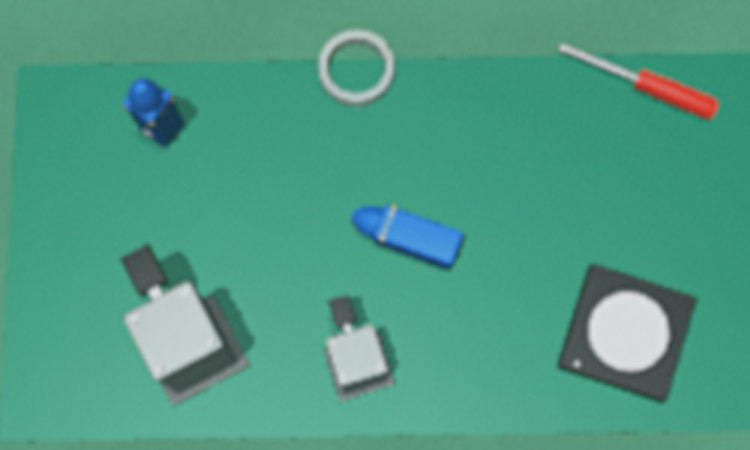

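The crop confirms the picks. The toy lies nose left on bare mat, at crop (410,235). The medium box is at crop (172,330), and its top of about 80 mm fits at z=0.13. The pad is at (0.465,-0.245) in both views. Next I'll compute the paddle position and the hover move.

```bash
cat >> h.py <<'E'
def Rt(a_yaw,tilt):  # tool x along a_yaw when down, then turned about tool y by tilt
    return R.from_euler('xyz',[180,0,a_yaw],degrees=True)*R.from_rotvec([0,tilt,0],degrees=True)
def to(pos,Rg,s=None):
    s=s or sensors.get_obs(); R0=R.from_euler('xyz',s['orientation'],degrees=True)
    print("shift",np.round(R0.inv().apply(np.array(pos)-s['tool_pos']),4).tolist(),"turn",np.round((R0.inv()*Rg).as_rotvec(degrees=True),2).tolist())
E
python3 - <<'E'
from h import *
print([m for m in dir(ctrl) if m[0]!='_'])
P=viewer.camera_params("top");S=viewer.camera_params("scene")
im=cv2.imread("pics/top0.png").astype(int); sc=cv2.imread("pics/scene0.png").astype(int)
for nm,I,Q,(x0,y0,x1,y1) in [("top",im,P,(225,173,246,194)),("scene",sc,S,(412,228,437,260))]:
    g=(I[y0:y1,x0:x1].max(2)<75).astype(np.uint8)
    n,l,st,ce=cv2.connectedComponentsWithStats(g); i=1+st[1:,4].argmax(); c=ce[i]+[x0,y0]
    print(nm,st[i],c,onz(Q,*c,.11))
bx=np.array([.457,.259]); 
to([.58,0,.26],Rt(-112,0))
E
```

```text
['PlanningError', 'hold_point_z']
top [19 15  1  2  2] [244.  188.5] [0.51122059 0.27203267 0.11      ]
scene [  0   1  25  31 633] [422.8878357  244.40916272] [0.51484624 0.28880777 0.11      ]
shift [0.5427, 0.4698, -0.0335] turn [0.06, -0.08, 91.32]
```

View pics/c2.png

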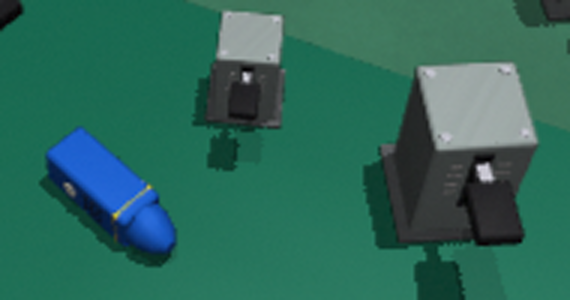

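The scene crop shows the toy at (297,245), nose towards the lower right, and the medium box with its paddle at about (425,247). Now I'll move to a hover over the toy.

```bash
python3 -m pendant '[[1,[0.27,0.235,-0.03],[0,0,45]],[1,[0.27,0.235,-0.03],[0,0,45]],[1,[0.27,0.235,-0.03],[0,0,45]],[1,[0.27,0.235,-0.03],[0,0,45]],[1,[0.543,0.47,-0.03],[0,0,91.3]],[1,[0.543,0.47,-0.03],[0,0,91.3]],[1,[0.543,0.47,-0.03],[0,0,91.3]],[1,[0.543,0.47,-0.03],[0,0,91.3]],[1,[0.543,0.47,-0.03],[0,0,91.3]],[1,[0.543,0.47,-0.03],[0,0,91.3]]]'
python3 - <<'E'
from h import *
to([.58,0,.26],Rt(-112,0)); print(sensors.get_obs()['joint_pos'])
E
```

```text
clock: 0.93
tool_pos: [0.4365, 0.2637, 0.2478]
orientation: [180.0, 0.0, -92.6]
force: [1.6, 0.5, 0.0]
opening: 0.0878
gripper_force: 0.0
shift [0.2568, -0.1554, -0.0122] turn [0.01, 0.01, 19.38]
[ 5.32190024e+01  4.04296804e+00 -1.78697531e+01 -8.89280534e-03
 -6.80829132e+01 -5.58368858e+01]
```

```bash
python3 -m pendant '[[1,[0.257,-0.155,-0.012],[0,0,19.4]],[1,[0.257,-0.155,-0.012],[0,0,19.4]],[1,[0.257,-0.155,-0.012],[0,0,19.4]],[1,[0.257,-0.155,-0.012],[0,0,19.4]],[1,[0.257,-0.155,-0.012],[0,0,19.4]],[1,[0.257,-0.155,-0.012],[0,0,19.4]],[1,[0.257,-0.155,-0.012],[0,0,19.4]],[1,[0.257,-0.155,-0.012],[0,0,19.4]],[1,[0.257,-0.155,-0.012],[0,0,19.4]],[1,[0.257,-0.155,-0.012],[0,0,19.4]]]'
python3 - <<'E'
from h import *
im,P=snap("wrist","pics/w1.png"); print(sensors.get_obs()['joint_pos'],P['fx'],P['cx'],P['cy'])
print(proj(P,[.58,0,.02],True), proj(P,[.558,-.055,.042],True))
E
```

```text
clock: 1.77
tool_pos: [0.5806, 0.002, 0.259]
orientation: [179.9, -0.0, -111.8]
force: [-0.9, 0.6, 0.3]
opening: 0.0878
gripper_force: 0.0
[ 1.95589215e+01  1.05845505e+01 -8.65772337e+00 -2.29339714e-02
 -7.08085035e+01 -4.12809496e+01] 309.70691628693146 320.1449331374491 194.55938845765806
(np.float64(319.4556936010167), np.float64(166.06664758391327)) (np.float64(319.3774029350609), np.float64(120.89809035506434))
```

View pics/w1.png

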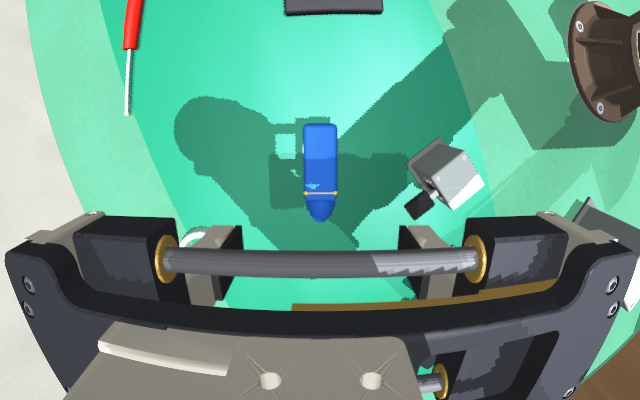

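The toy is seen from above, with its foot edge at row 124, side edges at columns 304 and 337, and nose tip at row 222. It lines up almost exactly with the tool's x axis.

Run:
```python
from h import *
im=cv2.imread("pics/w1.png"); P=viewer.camera_params("wrist")
hsv=cv2.cvtColor(im,cv2.COLOR_BGR2HSV); m=cv2.inRange(hsv,(100,120,60),(125,255,255)); m[:110]=0;m[235:]=0;m[:,:290]=0;m[:,350:]=0
ys=np.where(m.any(1))[0]; print("rows",ys.min(),ys.max())
o=ray(P,0,0,True)[0]; print("cam",o)
mid=[]
for r in range(130,186,6):
    xs=np.where(m[r])[0]; p=onz(P,xs.min()-.0,r,.042,True);q=onz(P,xs.max()+1,r,.042,True); mid.append((p+q)[:2]/2); print(r,xs.min(),xs.max(),np.linalg.norm(p-q)*1000)
mid=np.array(mid); d=mid[0]-mid[-1]; d=cv2.fitLine(mid.astype(np.float32),cv2.DIST_L2,0,.01,.01).ravel(); print("line",d,np.degrees(np.arctan2(d[1],d[0])))
f=onz(P,320.5,ys.min(),.042,True); n=onz(P,320.5,ys.max()+1,.021,True); print("foot",f,"nose",n,np.linalg.norm((f-n)[:2]))
```

```text
rows 124 221
cam [ 0.55400744 -0.06268433  0.41815392]
130 303 336 41.09645869440474
136 303 336 41.200499573811875
142 303 336 41.31520249551799
148 304 336 40.219769140928314
154 303 336 41.57719738186288
160 304 336 40.495516153689536
166 304 336 40.64983987056267
172 304 336 40.81542333227854
178 304 336 40.992514952108635
184 304 336 41.18138741464889
line [ 0.36066616  0.932695    0.5733764  -0.01262386] 68.85889
foot [ 0.55811507 -0.0502005   0.042     ] nose [0.60716795 0.0728147  0.021     ] 0.13243460229008272
```

Run:
```python
from h import *
Rg=Rt(-111.4,30); z=Rg.apply([0,0,1]); print(z, Rg.as_euler('xyz',degrees=True))
G=np.array([.579,.0045,.026]); print("tcp",G+.019*z,"pre",G-.081*z)
to(G-.081*z,Rg)
```

```text
[-0.18243839 -0.46552791 -0.8660254 ] [ 180.   -30.  -111.4]
tcp [ 0.57553367 -0.00434503  0.00954552] pre [0.59377751 0.04220776 0.09614806]
shift [-0.0416, 0.002, 0.1631] turn [0.14, 29.98, -0.31]
```

```bash
python3 -m pendant '[[1,[-0.0416,0.002,0.163],[0,30,-0.4]],[1,[-0.0416,0.002,0.163],[0,30,-0.4]],[1,[-0.0416,0.002,0.163],[0,30,-0.4]],[1,[-0.0416,0.002,0.163],[0,30,-0.4]],[1,[-0.0416,0.002,0.163],[0,30,-0.4]],[1,[-0.0416,0.002,0.163],[0,30,-0.4]],[1,[-0.0416,0.002,0.163],[0,30,-0.4]],[1,[-0.0416,0.002,0.163],[0,30,-0.4]]]'
python3 - <<'E'
from h import *
Rg=Rt(-111.4,30); z=Rg.apply([0,0,1]); G=np.array([.579,.0045,.026])
im,P=snap("wrist","pics/w2.png"); print(sensors.get_obs()['joint_pos'])
to(G+.019*z,Rg)
hsv=cv2.cvtColor(im[...,::-1].copy(),cv2.COLOR_BGR2HSV); m=cv2.inRange(hsv,(100,120,60),(125,255,255))
n,l,st,ce=cv2.connectedComponentsWithStats(m); 
for i in range(1,n):
    if st[i,4]>300: print(st[i],ce[i])
for q in ([.558,-.0495,.042],G): print(proj(P,q,True))
E
```

```text
clock: 2.48
tool_pos: [0.5954, 0.0431, 0.0998]
orientation: [-179.9, -29.7, -111.3]
force: [0.6, -0.2, 1.2]
opening: 0.0881
gripper_force: 0.0
[ 33.31671206  30.43346384 -14.80339477  17.78571681 -70.42420951
 -64.50661319]
shift [-0.0006, 0.0018, 0.1046] turn [-0.19, 0.42, -0.01]
[ 292  129   54  100 4684] [317.66588386 175.19299744]
[291 232  56  19 680] [316.49117647 242.84117647]
(np.float64(321.15848213062173), np.float64(128.36751184525212))
(np.float64(321.2635341238709), np.float64(201.08914884749134))
```

The foot edge falls within 1 px of the prediction, so I'll descend and grip.

```bash
python3 -m pendant '[[1,[0,0.002,0.03],[0,0.3,0]],[1,[0,0.002,0.06],[0,0.3,0]],[1,[0,0.002,0.09],[0,0.3,0]],[1,[0,0.002,0.1],[0,0.3,0]],[1,[0,0.002,0.102],[0,0.3,0]],[1,[0,0.002,0.102],[0,0.3,0]],[1,[0,0.002,0.102],[0,0.3,0]]]'; python3 -m pendant '[[-1,[0,0,0],[0,0,0]],[-1,[0,0,0],[0,0,0]],[-1,[0,0,0],[0,0,0]],[-1,[0,0,0],[0,0,0]],[-1,[0,0,0],[0,0,0]],[-1,[0,0,0],[0,0,0]],[-1,[0,0,0],[0,0,0]],[-1,[0,0,0],[0,0,0]],[-1,[0,0,0],[0,0,0]],[-1,[0,0,0],[0,0,0]]]'
```

```text
clock: 3.12
tool_pos: [0.5758, -0.0037, 0.0111]
orientation: [-179.9, -30.1, -111.4]
force: [0.3, 0.3, 0.2]
opening: 0.0876
gripper_force: 0.0
clock: 3.95
tool_pos: [0.5739, -0.0046, 0.0083]
orientation: [179.9, -30.3, -111.2]
force: [0.1, -0.4, -0.4]
opening: 0.0418
gripper_force: 30.0
```

```bash
cat >> h.py <<'E'
R0=Rt(-111.2,30.3); T0=np.array([.5739,-.0046,.0083]); A=np.array([np.cos(np.radians(68.7)),np.sin(np.radians(68.7)),0])
F0=np.array([.558,-.0495,.021]); at=R0.inv().apply(A); ft=R0.inv().apply(F0-T0)
PAD=np.array([.4648,-.2453,.018])
def place(dz,yaw=-111.2):
    Rg=Rt(yaw,30.3-90); return PAD+[0,0,dz]-Rg.apply(ft), Rg
E
python3 - <<'E'
from h import *
print(R0.inv().apply([0,0,.15]), at, ft)
p,Rg=place(.09); print(p,Rg.apply(at),Rg.as_euler('xyz',degrees=True)); 
s=sensors.get_obs(); s['tool_pos']=T0+[0,0,.15]; s['orientation']=R0.as_euler('xyz',degrees=True); to(p,Rg,s)
E
python3 -m pendant '[[-1,[0.037,0,-0.065],[0,0,0]],[-1,[0.076,0,-0.13],[0,0,0]],[-1,[0.076,0,-0.13],[0,0,0]],[-1,[0.076,0,-0.13],[0,0,0]],[-1,[0.076,0,-0.13],[0,0,0]],[-1,[0.076,0,-0.13],[0,0,0]]]'
```

```text
[ 7.56791436e-02  2.08166817e-17 -1.29509333e-01] [-0.86339424 -0.00174533 -0.50452686] [ 0.04751477 -0.00141299  0.01305603]
[ 0.46807526 -0.23294851  0.15561117] [ 1.62721118e-03 -6.31153620e-04  9.99998477e-01] [ 180.    59.7 -111.2]
shift [0.2155, 0.0161, 0.129] turn [-0.0, -90.0, -0.0]
clock: 4.45
tool_pos: [0.5744, -0.0044, 0.1601]
orientation: [180.0, -30.1, -111.3]
force: [-0.6, 0.4, -2.9]
opening: 0.0418
gripper_force: 30.0
```

```bash
python3 -m pendant '[[-1,[0.03,0,0.01],[0,-6,0]],[-1,[0.05,0,0.02],[0,-12,0]],[-1,[0.07,0.01,0.04],[0,-18,0]],[-1,[0.09,0.01,0.05],[0,-24,0]],[-1,[0.11,0.01,0.06],[0,-30,0]],[-1,[0.12,0.01,0.07],[0,-36,0]],[-1,[0.13,0.01,0.07],[0,-42,0]],[-1,[0.14,0.01,0.08],[0,-48,0]],[-1,[0.14,0.01,0.08],[0,-48,0]],[-1,[0.14,0.01,0.08],[0,-48,0]]]'
python3 - <<'E'
from h import *
print(sensors.get_obs()['joint_pos']); to(*place(.09)); to(*place(.09,-141)); to(*place(.09,-81))
E
```

```text
clock: 5.28
tool_pos: [0.504, -0.1547, 0.1585]
orientation: [179.6, 17.7, -111.9]
force: [0.4, 0.8, -2.2]
opening: 0.0419
gripper_force: 30.0
[ -9.69700745  11.35150005 -15.82710471 -19.9587581  -60.86798635
  -2.64248195]
shift [0.0828, 0.0043, -0.0234] turn [-0.1, -42.02, -0.68]
shift [0.0837, -0.0022, -0.0237] turn [18.94, -41.17, 23.11]
shift [0.0852, 0.0105, -0.0241] turn [-19.4, -40.89, -24.77]
```

```bash
python3 -m pendant '[[-1,[0.01,0,-0.003],[0,-6,0]],[-1,[0.02,0,-0.006],[0,-12,0]],[-1,[0.035,0.002,-0.01],[0,-18,0]],[-1,[0.05,0.002,-0.013],[0,-24,0]],[-1,[0.06,0.003,-0.017],[0,-30,0]],[-1,[0.07,0.004,-0.02],[0,-36,0]],[-1,[0.083,0.004,-0.023],[0,-42,-0.7]],[-1,[0.083,0.004,-0.023],[0,-42,-0.7]],[-1,[0.083,0.004,-0.023],[0,-42,-0.7]],[-1,[0.083,0.004,-0.023],[0,-42,-0.7]]]'
python3 - <<'E'
from h import *
print(sensors.get_obs()['joint_pos']); to(*place(.09))
for n in ("scene","top","wrist"): snap(n,f"pics/{n}3.png")
a=cv2.imread("pics/scene3.png")[90:260,150:350]; b=cv2.imread("pics/wrist3.png")
cv2.imwrite("pics/v3.png",np.hstack([cv2.resize(a,(400,340)),cv2.resize(b,(400,250))if 0 else cv2.copyMakeBorder(cv2.resize(b,(400,250)),0,90,0,0,0)]))
E
```

```text
clock: 6.12
tool_pos: [0.4712, -0.229, 0.1558]
orientation: [-179.8, 59.6, -110.5]
force: [-0.2, -0.4, -1.7]
opening: 0.0418
gripper_force: 30.0
[-4.56442780e+01  3.10340592e+01  7.29041162e-02 -5.16114019e+01
 -9.29371384e+01  3.89465390e+01]
shift [0.0026, 0.0015, -0.0041] turn [0.37, -0.06, 0.33]
```

View pics/v3.png

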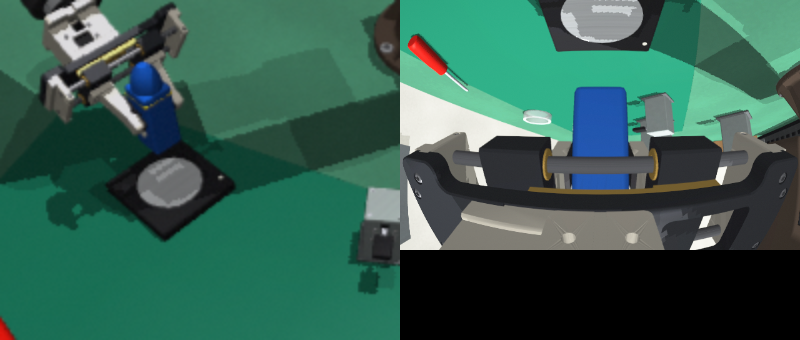

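The toy is held upright above the pad, with its foot at about scene (231,165). I'll check the foot edge in the wrist view against the model, then lower it.

Run:
```python
from h import *
s=sensors.get_obs(); Rg=R.from_euler('xyz',s['orientation'],degrees=True); P=viewer.camera_params("wrist")
up=R0.inv().apply([0,0,1]); print("axis",Rg.apply(at))
for k in (-21,21): print(proj(P,s['tool_pos']+Rg.apply(ft+.021*up+[0,k/1000,0]),True))
b=cv2.cvtColor(cv2.imread("pics/wrist3.png"),cv2.COLOR_BGR2HSV); m=cv2.inRange(b,(100,120,60),(125,255,255))[:, 270:375]
ys=np.where(m.sum(1)>255*40)[0]; xs=np.where(m[ys.min()+8])[0]+270; print(ys.min(),xs.min(),xs.max())
to(*place(0.003))
```

```text
axis [-0.0045255   0.00425174  0.99998072]
(np.float64(274.70262995436207), np.float64(136.3172010539818))
(np.float64(358.71897424112547), np.float64(136.16301389581653))
139 280 360
shift [0.0802, 0.0027, 0.0409] turn [0.29, -0.13, 0.67]
```

```bash
python3 -m pendant '[[-1,[0.02,0.003,0.01],[0.2,0,0.4]],[-1,[0.04,0.003,0.02],[0.2,0,0.4]],[-1,[0.06,0.003,0.03],[0.2,0,0.4]],[-1,[0.072,0.003,0.036],[0.2,0,0.4]],[-1,[0.077,0.003,0.039],[0.2,0,0.4]],[-1,[0.079,0.003,0.04],[0.2,0,0.4]],[-1,[0.079,0.003,0.04],[0.2,0,0.4]],[-1,[0.079,0.003,0.04],[0.2,0,0.4]]]'; python3 -m pendant '[[-1,[0,0,0],[0,0,0]],[-1,[0,0,0],[0,0,0]]]';python3 - <<'E'
from h import *
to(*place(0.0))
E
```

```text
clock: 6.93
tool_pos: [0.4674, -0.2344, 0.07]
orientation: [-179.6, 59.7, -110.8]
force: [-0.4, -1.1, -2.3]
opening: 0.0418
gripper_force: 30.0
clock: 7.1
tool_pos: [0.4672, -0.2345, 0.0698]
orientation: [-179.7, 59.7, -110.8]
force: [0.0, -0.7, -1.3]
opening: 0.0418
gripper_force: 30.0
shift [0.0027, -0.0002, 0.0037] turn [-0.05, -0.05, 0.18]
```

```bash
python3 -m pendant '[[-1,[0.0009,0,0.0005],[0,0,0]],[-1,[0.0018,0,0.001],[0,0,0]],[-1,[0.0026,0,0.0015],[0,0,0]],[-1,[0.0026,0,0.0015],[0,0,0]],[-1,[0.0026,0,0.0015],[0,0,0]]]'; python3 -m pendant '[[-1,[0.0009,0,0.0005],[0,0,0]],[-1,[0.0013,0,0.0008],[0,0,0]],[-1,[0.0013,0,0.0008],[0,0,0]]]'
```

```text
clock: 7.52
tool_pos: [0.467, -0.2344, 0.0668]
orientation: [-179.7, 59.7, -110.9]
force: [-0.9, -1.9, 4.6]
opening: 0.0422
gripper_force: 30.0
clock: 7.77
tool_pos: [0.467, -0.2344, 0.0668]
orientation: [-179.6, 59.8, -110.7]
force: [-2.0, -2.6, 13.9]
opening: 0.0421
gripper_force: 30.0
```

Firm contact with the pad. I'll ease off slightly and release.

```bash
python3 -m pendant '[[-1,[-0.001,0,-0.0006],[0,0,0]],[-1,[-0.001,0,-0.0006],[0,0,0]]]'; python3 -m pendant '[[0.3,[0,0,0],[0,0,0]],[0.3,[0,0,0],[0,0,0]],[0.3,[0,0,0],[0,0,0]],[0.9,[0,0,0],[0,0,0]],[0.9,[0,0,0],[0,0,0]],[0.9,[0,0,0],[0,0,0]],[0.9,[0,0,0],[0,0,0]],[0.9,[0,0,0],[0,0,0]]]';  python3 - <<'E'
from h import *
for n in ("scene","wrist"): snap(n,f"pics/{n}4.png")
a=cv2.imread("pics/scene4.png")[90:260,150:350]; b=cv2.imread("pics/wrist4.png")
cv2.imwrite("pics/v4.png",np.hstack([cv2.resize(a,(400,340)),cv2.copyMakeBorder(cv2.resize(b,(400,250)),0,90,0,0,0)]))
E
```

```text
clock: 7.93
tool_pos: [0.467, -0.2344, 0.0668]
orientation: [-179.7, 59.7, -110.9]
force: [-0.9, -1.6, 7.4]
opening: 0.0416
gripper_force: 30.0
clock: 8.6
tool_pos: [0.4669, -0.2342, 0.0654]
orientation: [-179.9, 59.7, -111.0]
force: [0.8, -0.3, -0.1]
opening: 0.0813
gripper_force: 0.0
```

View pics/v4.png

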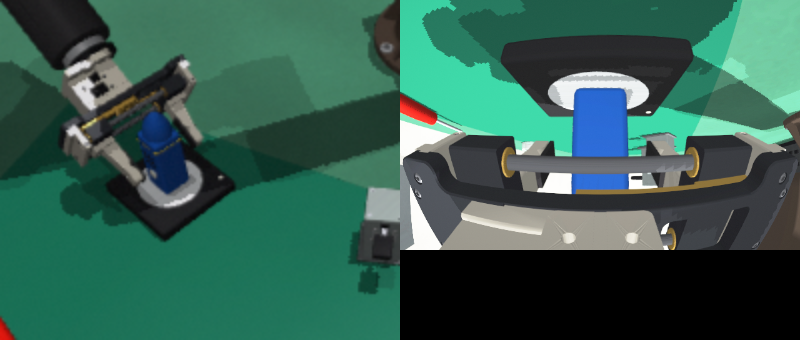

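The toy stands centred on the plate with the fingers open, so I'll retract straight back along the tool axis and check.

```bash
python3 -m pendant '[[1,[0,0,-0.01],[0,0,0]],[1,[0,0,-0.03],[0,0,0]],[1,[0,0,-0.06],[0,0,0]],[1,[0,0,-0.1],[0,0,0]],[1,[0,0,-0.14],[0,0,0]],[1,[0,0,-0.16],[0,0,0]],[1,[0,0,-0.16],[0,0,0]],[1,[0,0,-0.16],[0,0,0]],[1,[0,0,-0.16],[0,0,0]]]'
python3 - <<'E'
from h import *
for n in ("scene","top"):
    im,P=snap(n,f"pics/{n}5.png"); h=cv2.cvtColor(im[...,::-1].copy(),cv2.COLOR_BGR2HSV)
    wh=cv2.inRange(h,(0,0,130),(180,60,255)); bl=cv2.inRange(h,(105,120,50),(125,255,255))
    u,v=map(int,proj(P,PAD)); k=40
    ys,xs=np.where(bl[v-k:v+k,u-k:u+k]); print(n,(u,v),"toy box",xs.min()+u-k,xs.max()+u-k,ys.min()+v-k,ys.max()+v-k)
    t=PAD; c=[proj(P,PAD+[x,y,z]) for x in(-.02,.02) for y in (-.02,.02) for z in (0,.1)]+[proj(P,PAD+[0,0,.13])]
    print("pred",np.min(c,0),np.max(c,0))
s=sensors.get_obs(); print(s['joint_pos'],s['orientation'],s['tool_pos'])
E
```

```text
clock: 9.45
tool_pos: [0.4168, -0.3627, 0.1461]
orientation: [-179.9, 59.7, -111.1]
force: [-0.7, -0.3, 0.5]
opening: 0.0875
gripper_force: 0.0
scene (234, 180) toy box 219 243 146 186
pred [217.18264831 147.86359451] [244.09688434 188.09852956]
top (399, 205) toy box 394 412 193 211
pred [392.92484841 193.27562058] [411.37561543 210.90193946]
[ -55.46417895   38.03113058   10.78578222  -46.76092167 -101.69567546
   41.45587127] [-179.96843669   59.761928   -111.08962733] [ 0.41700384 -0.36199368  0.14582534]
```

The toy matches the predicted upright silhouette in both views. Next I'll go up with the tool down, then over to the lever.

Run:
```python
from h import *
P=viewer.camera_params("top"); 
print("paddle",onz(P,237.7,184.7,.11),"standing toy base",onz(P,245,140,.0), "large box",onz(P,226,303,.2),"large paddle",onz(P,207,271,.15))
to([.46,-.33,.34],Rt(-111,0))
```

```text
paddle [0.52425521 0.29291231 0.11      ] standing toy base [0.71630735 0.29517631 0.        ] large box [0.15626683 0.29729144 0.2       ] large paddle [0.24800774 0.37013647 0.15      ]
shift [-0.1906, -0.0286, -0.0586] turn [-0.08, 59.76, -0.1]
```

```bash
python3 -m pendant '[[1,[-0.03,0,-0.02],[0,5,0]],[1,[-0.06,0,-0.03],[0,11,0]],[1,[-0.09,0,-0.04],[0,18,0]],[1,[-0.12,0,-0.05],[0,25,0]],[1,[-0.15,0,-0.058],[0,32,0]],[1,[-0.18,0,-0.058],[0,39,0]],[1,[-0.19,-0.028,-0.058],[0,46,0]],[1,[-0.19,-0.028,-0.058],[0,53,0]],[1,[-0.19,-0.028,-0.058],[0,59.7,0]],[1,[-0.19,-0.028,-0.058],[0,59.7,0]]]'
python3 - <<'E'
from h import *
to([.5,0,.32],Rt(-50,0)); to([.525,.293,.24],Rt(28,0)); print(sensors.get_obs()['joint_pos'])
E
```

```text
clock: 10.38
tool_pos: [0.4605, -0.3263, 0.3395]
orientation: [-179.9, -0.4, -110.7]
force: [-0.5, 0.9, -1.5]
opening: 0.0878
gripper_force: 0.0
shift [-0.3193, 0.0783, 0.0173] turn [0.12, -0.39, -60.68]
shift [-0.6028, 0.1585, 0.0952] turn [0.42, -0.28, -138.68]
[-15.17151426   6.93380284  -2.9734154    0.39578204 -80.04324828
  -5.57859518]
```

```bash
python3 -m pendant '[[-1,[-0.32,0.078,0.017],[0,0,-60.5]],[-1,[-0.32,0.078,0.017],[0,0,-60.5]],[-1,[-0.32,0.078,0.017],[0,0,-60.5]],[-1,[-0.32,0.078,0.017],[0,0,-60.5]],[-1,[-0.32,0.078,0.017],[0,0,-60.5]],[-1,[-0.32,0.078,0.017],[0,0,-60.5]],[-1,[-0.32,0.078,0.017],[0,0,-60.5]],[-1,[-0.32,0.078,0.017],[0,0,-60.5]],[-1,[-0.32,0.078,0.017],[0,0,-60.5]],[-1,[-0.32,0.078,0.017],[0,0,-60.5]]]'
python3 - <<'E'
from h import *
to([.525,.293,.24],Rt(28,0)); print(sensors.get_obs()['joint_pos'])
E
```

```text
clock: 11.22
tool_pos: [0.5015, -0.0013, 0.3216]
orientation: [180.0, 0.0, -50.2]
force: [0.2, -0.5, -0.5]
opening: 0.0268
gripper_force: 0.0
shift [-0.2111, -0.2063, 0.0816] turn [0.01, 0.04, -78.23]
[ 2.23276738e+01  1.06181685e+00 -1.14702862e+01 -1.53083485e-02
 -7.75046927e+01  1.74432098e+01]
```

```bash
python3 -m pendant '[[-1,[-0.21,-0.206,0.08],[0,0,-78]],[-1,[-0.21,-0.206,0.08],[0,0,-78]],[-1,[-0.21,-0.206,0.08],[0,0,-78]],[-1,[-0.21,-0.206,0.08],[0,0,-78]],[-1,[-0.21,-0.206,0.08],[0,0,-78]],[-1,[-0.21,-0.206,0.08],[0,0,-78]],[-1,[-0.21,-0.206,0.08],[0,0,-78]],[-1,[-0.21,-0.206,0.08],[0,0,-78]],[-1,[-0.21,-0.206,0.08],[0,0,-78]],[-1,[-0.21,-0.206,0.08],[0,0,-78]]]';python3 -m pendant '[[-1,[0,0,0],[0,0,-7]],[-1,[0,0,0],[0,0,-7]],[-1,[0,0,0],[0,0,-7]]]'
python3 - <<'E'
from h import *
im,P=snap("wrist","pics/w6.png"); print(proj(P,[.525,.293,.11],True),ray(P,0,0,True)[0]); to([.525,.293,.24],Rt(28,0))
E
```

```text
clock: 12.05
tool_pos: [0.528, 0.2893, 0.2408]
orientation: [179.9, 0.1, 21.2]
force: [0.1, -1.0, 0.1]
opening: 0.0002
gripper_force: 0.0
clock: 12.3
tool_pos: [0.5284, 0.2884, 0.2421]
orientation: [179.9, -0.0, 27.6]
force: [0.7, -0.4, 0.9]
opening: 0.0005
gripper_force: 0.0
(np.float64(314.002444503224), np.float64(186.0395740702889)) [0.58914466 0.31984781 0.40091691]
shift [-0.0009, -0.0056, 0.0022] turn [0.05, -0.02, -0.4]
```

View pics/w6.png

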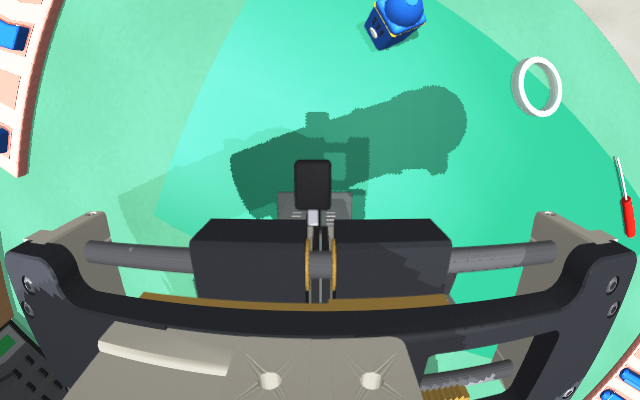

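The medium box's paddle is seen at columns 294–331, rows 160–210, centred at (312.5,185). That is within 2 mm of the estimate and the size is right. I'll move down to just above it.

Run:
```python
from h import *
P=viewer.camera_params("wrist"); p=onz(P,312.8,185.3,.11,True); print(p); to(p+[.0053,.0028,.01],Rt(27.8,0))
```

```text
[0.52515816 0.29446625 0.11      ]
shift [0.0058, -0.007, 0.1222] turn [0.05, -0.02, -0.2]
```

```bash
python3 -m pendant '[[-1,[0.005,-0.007,0.03],[0,0,0]],[-1,[0.005,-0.007,0.06],[0,0,0]],[-1,[0.005,-0.007,0.09],[0,0,0]],[-1,[0.005,-0.007,0.11],[0,0,0]],[-1,[0.005,-0.007,0.12],[0,0,0]],[-1,[0.005,-0.007,0.12],[0,0,0]],[-1,[0.005,-0.007,0.12],[0,0,0]],[-1,[0.005,-0.007,0.12],[0,0,0]]]'; python3 -m pendant '[[-1,[0,0,0.004],[0,0,0]],[-1,[0,0,0.008],[0,0,0]],[-1,[0,0,0.012],[0,0,0]],[-1,[0,0,0.016],[0,0,0]],[-1,[0,0,0.018],[0,0,0]],[-1,[0,0,0.018],[0,0,0]]]'
```

```text
clock: 13.02
tool_pos: [0.5306, 0.2983, 0.1241]
orientation: [180.0, -0.2, 27.9]
force: [0.6, 0.5, 0.8]
opening: 0.0007
gripper_force: 0.0
clock: 13.52
tool_pos: [0.5299, 0.298, 0.1044]
orientation: [179.9, -0.1, 28.0]
force: [-0.2, 0.8, 4.0]
opening: 0.0004
gripper_force: 2.0
```

```bash
python3 -m pendant '[[-1,[0,0,0.004],[0,0,0]],[-1,[0,0,0.008],[0,0,0]],[-1,[0,0,0.012],[0,0,0]],[-1,[0,0,0.016],[0,0,0]],[-1,[0,0,0.02],[0,0,0]],[-1,[0,0,0.024],[0,0,0]],[-1,[0,0,0.028],[0,0,0]],[-1,[0,0,0.03],[0,0,0]],[-1,[0,0,0.03],[0,0,0]],[-1,[0,0,0.03],[0,0,0]]]'; python3 -m pendant '[[-1,[0,0,0.001],[0,0,0]],[-1,[0,0,0.001],[0,0,0]],[-1,[0,0,0.001],[0,0,0]]]'; python3 -m pendant '[[-1,[0,0,0.001],[0,0,0]],[-1,[0,0,0.001],[0,0,0]],[-1,[0,0,0.001],[0,0,0]]]'
```

```text
clock: 14.35
tool_pos: [0.53, 0.298, 0.0748]
orientation: [179.9, -0.1, 28.0]
force: [-1.0, -0.6, 7.1]
opening: 0.0008
gripper_force: 3.2
clock: 14.6
tool_pos: [0.53, 0.298, 0.0742]
orientation: [179.9, -0.1, 28.0]
force: [-2.8, -1.3, 8.8]
opening: 0.0004
gripper_force: 4.8
clock: 14.85
tool_pos: [0.53, 0.298, 0.0736]
orientation: [179.9, -0.1, 28.0]
force: [-3.4, -2.0, 12.8]
opening: 0.0002
gripper_force: 6.4
```

```bash
python3 -m pendant '[[-1,[0,0,0.001],[0,0,0]],[-1,[0,0,0.001],[0,0,0]],[-1,[0,0,0.001],[0,0,0]],[-1,[0,0,0.001],[0,0,0]],[-1,[0,0,0.001],[0,0,0]],[-1,[0,0,0.001],[0,0,0]],[-1,[0,0,0.001],[0,0,0]]]'
python3 - <<'E'
from h import *
for n in ("scene","top"): snap(n,f"pics/{n}7.png")
a=cv2.imread("pics/scene7.png")[130:290,200:460]; b=cv2.imread("pics/top7.png")[100:250,200:450]
cv2.imwrite("pics/v7.png",np.vstack([cv2.resize(a,None,fx=2,fy=2),cv2.resize(b,(520,260))]))
E
```

```text
clock: 15.43
tool_pos: [0.5301, 0.298, 0.0727]
orientation: [179.9, -0.1, 28.0]
force: [-4.2, -0.7, 13.2]
opening: 0.0006
gripper_force: 6.5
```

View pics/v7.png

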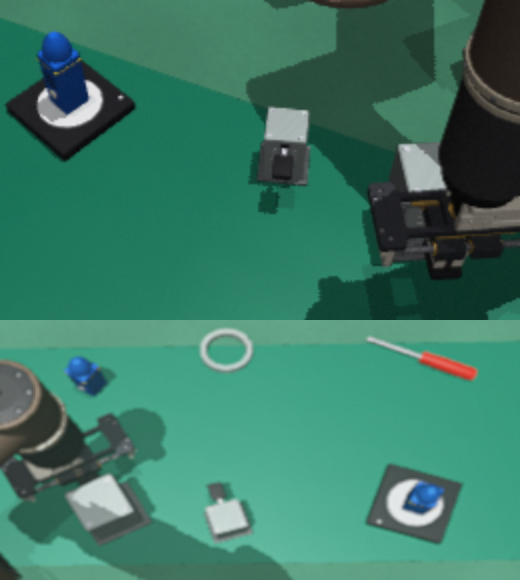

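The picture shows the toy upright on the plate, at scene crop (63,80) and top crop (415,500). The fingers are on the paddle, and the other objects haven't moved. Travel is about 37 mm with 13 N of force, so I'm handing the job in.

```bash
python3 -c "
from plant import sensors,workorder
s=sensors.get_obs();print(s['tool_pos'],s['force']);print(workorder.close_job())"
```

```text
[0.53008948 0.29802554 0.07269457] [-4.06096207 -0.28728739 13.26597111]
the job is handed in; nothing more can be done
None
```

I handed the job in with the toy standing upright and released on the pad's plate, and the middle-sized box's lever held down about 37 mm (third click is at 36 mm) with about 13 N; no verdict was returned.

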